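# Unload, reload and lock a three-bay pressing jig

## Task

Slide the jig's locking bar fully open, take out the cured panel that is in the jig and lay it flat on the middle of the grey felt mat. Fit every new picture panel lying on the bench into a bay, one to a bay: tongue angled into the groove under the near lip, then lowered flat on the bay floor. When all are in, slide the bar back until its brass pointer is level with the brass index rib, so that it locks them; leave the other things alone.

Things in the scene. Friction and masses are not known exactly. Their poses are not given: they have to be found in the camera images.
- jig: wooden pressing jig fixed to the bench, 177 mm (its x) x 352 mm (y), under 30 mm high but for the grip. Origin on the bench under the middle bay's centre; x points away from the robot, y to its left (yaw varies by 0.15). Three bays 112 mm apart along y, each 78 mm wide between dividers 12 mm above the bay floors
- lip (a point): lower edge of the fixed wooden lip at the middle bay's near side (all bays alike): at bay x = -47.5 mm, 11 mm above the bay floor; the lip's top is at 15 mm. Under it the groove, open to +x, runs back to x = -63. Tilted, the board's shoulder meets the lip if the tongue tip is beyond x = -56; bring the tip to -59 as the board comes down
- far (a point): top near edge of the far rail at the middle bay: bay x = +47.5 mm, 12 mm above the bay floor. Lip to far rail is 95 mm clear, less than a panel with tongue (104 mm): it goes in tilted about 0.28 rad, tongue end low, then is lowered flat
- bar (a joint): slide of the flat aluminium locking bar on the far rail, m. 0 = fully open (stop at the jig's -y end, tabs over the dividers; under 0.008 counts as open); grows toward jig +y; 0.060 = locked, pointer level with index, tabs over the bays' middles; far stop 0.085. Friction 2 N, stays where left. A bay under a tab can be neither loaded nor emptied
- grip (a point): top centre of the black grip block on the bar: 30 mm along jig x, 20 mm along jig y (the way it slides), 36 mm high, top 65 mm above the bench; at jig x = 73, y = -60 mm + bar. Bar 22 mm wide; its three tabs are 24 mm wide, reach to jig x = 37 mm, underside 17 and top 21 mm above the bay floor
- pointer (a point): brass pointer on top of the bar, far side (at jig y = -30 mm + bar); moves with the bar
- index (a point): fixed brass index rib on the far rail behind the bar, at jig y = +30 mm; locked when the pointer has the same jig y
- bay0 (a point): +y bay: point on its floor where the origin of a panel fully home lies, 8 mm above the bench; axes as the jig's; section along x: see lip and far
- bay1 (a point): middle bay: point on its floor where the origin of a panel fully home lies, 8 mm above the bench; axes as the jig's; section along x: see lip and far
- bay2 (a point): -y bay: point on its floor where the origin of a panel fully home lies, 8 mm above the bench; axes as the jig's; section along x: see lip and far
- panel0: new loose picture panel, face down; two or three exist, all alike, any fits any bay. Plywood board 90 (its x) x 70 (y) x 14 mm, 0.14 kg; tongue 66 wide, 5 thick, flush with the underside, sticks 14 out of the -x edge (tip x = -59). Dark batten across its back for gripping: 16 along x, 60 along y, z 14 to 42. Origin: under the board's centre; z up. None if absent
- panel1: new loose picture panel, face down; two or three exist, all alike, any fits any bay. Plywood board 90 (its x) x 70 (y) x 14 mm, 0.14 kg; tongue 66 wide, 5 thick, flush with the underside, sticks 14 out of the -x edge (tip x = -59). Dark batten across its back for gripping: 16 along x, 60 along y, z 14 to 42. Origin: under the board's centre; z up. None if absent
- panel2: new loose picture panel, face down; two or three exist, all alike, any fits any bay. Plywood board 90 (its x) x 70 (y) x 14 mm, 0.14 kg; tongue 66 wide, 5 thick, flush with the underside, sticks 14 out of the -x edge (tip x = -59). Dark batten across its back for gripping: 16 along x, 60 along y, z 14 to 42. Origin: under the board's centre; z up. None if absent
- cured0: cured panel locked in the +y bay at the start; same shape and axes as the new panels (see panel0). Just one of the three cured panels exists; None if absent. To come out it is first tilted far end up, then drawn out of the groove
- cured1: cured panel locked in the middle bay at the start; same shape and axes as the new panels (see panel0). Just one of the three cured panels exists; None if absent. To come out it is first tilted far end up, then drawn out of the groove
- cured2: cured panel locked in the -y bay at the start; same shape and axes as the new panels (see panel0). Just one of the three cured panels exists; None if absent. To come out it is first tilted far end up, then drawn out of the groove
- mat: grey felt mat fixed to the bench, 140 (x) x 110 mm (y), 3 mm thick; origin under its centre on the bench, so a panel lying on it has its origin 3 mm higher
- cup: white paper cup, 90 mm tall, bystander; origin under its centre
- glue: glue bottle, 50 mm across, 130 mm tall, bystander; origin under its centre
- tin: low steel tin, 70 mm across, 55 mm tall, bystander; origin under its centre
- brushpot: blue ceramic pot, 80 mm across, 100 mm tall, bystander; origin under its centre
- screwdriver: screwdriver, 190 mm long, lying, bystander; origin under its middle, x toward its tip
- tape: tape dispenser, 130 x 50 mm, 80 mm tall, bystander; origin under its base's centre
- chevron: L-shaped sample of dark frame moulding, 100 x 100 mm, 18 mm high, bystander; origin under the middle of one leg
Not all that is in view belongs to the job. What is shaped like the panel2 but green is not meant. Leave any orange look-alike of the panel1 alone.

How it is judged:
On the way, in this order (a step that is already met when the one before it is completed fails the run):
1. the locking bar is slid fully open (joint under 8 mm) (value of joint bar below 0.008 m), for 0.2 s.
2. the cured panel lies flat on the mat and every new panel flat in a bay with its tongue in the groove, the bar still open (((x of panel0 in the frame of bay0 between -0.006 and 0.006 m and y of panel0 in the frame of bay0 between -0.008 and 0.008 m and z of panel0 in the frame of bay0 below 0.003 m and angle between panel0's own z axis and vertical below 0.05 rad) or (x of panel0 in the frame of bay1 between -0.006 and 0.006 m and y of panel0 in the frame of bay1 between -0.008 and 0.008 m and z of panel0 in the frame of bay1 below 0.003 m and angle between panel0's own z axis and vertical below 0.05 rad) or (x of panel0 in the frame of bay2 between -0.006 and 0.006 m and y of panel0 in the frame of bay2 between -0.008 and 0.008 m and z of panel0 in the frame of bay2 below 0.003 m and angle between panel0's own z axis and vertical below 0.05 rad)) and ((x of panel1 in the frame of bay0 between -0.006 and 0.006 m and y of panel1 in the frame of bay0 between -0.008 and 0.008 m and z of panel1 in the frame of bay0 below 0.003 m and angle between panel1's own z axis and vertical below 0.05 rad) or (x of panel1 in the frame of bay1 between -0.006 and 0.006 m and y of panel1 in the frame of bay1 between -0.008 and 0.008 m and z of panel1 in the frame of bay1 below 0.003 m and angle between panel1's own z axis and vertical below 0.05 rad) or (x of panel1 in the frame of bay2 between -0.006 and 0.006 m and y of panel1 in the frame of bay2 between -0.008 and 0.008 m and z of panel1 in the frame of bay2 below 0.003 m and angle between panel1's own z axis and vertical below 0.05 rad)) and ((x of panel2 in the frame of bay0 between -0.006 and 0.006 m and y of panel2 in the frame of bay0 between -0.008 and 0.008 m and z of panel2 in the frame of bay0 below 0.003 m and angle between panel2's own z axis and vertical below 0.05 rad) or (x of panel2 in the frame of bay1 between -0.006 and 0.006 m and y of panel2 in the frame of bay1 between -0.008 and 0.008 m and z of panel2 in the frame of bay1 below 0.003 m and angle between panel2's own z axis and vertical below 0.05 rad) or (x of panel2 in the frame of bay2 between -0.006 and 0.006 m and y of panel2 in the frame of bay2 between -0.008 and 0.008 m and z of panel2 in the frame of bay2 below 0.003 m and angle between panel2's own z axis and vertical below 0.05 rad)) and horizontal distance between each of cured0, cured1, cured2 and mat below 0.035 m and z of each of cured0, cured1, cured2 in the frame of mat below 0.007 m and angle between each of cured0, cured1, cured2's own z axis and vertical below 0.05 rad and value of joint bar below 0.012 m), for 0.3 s.
3. the bar is slid so that its pointer is level with the index rib, within 4 mm (value of joint bar between 0.056 and 0.064 m), for 0.2 s.
At the end, for the whole second after the job is handed in: the cured panel lies flat at rest on the mat, its origin within 35 mm of the mat's centre; every new panel present lies at rest in a bay of its own, within 6 mm (x) and 8 mm (y) of the bay's point, no more than 3 mm above the floor and tilted less than 0.05 rad; the bar's joint is 0.060 within 0.004 (all of step 3 and ((x of panel0 in the frame of bay0 between -0.006 and 0.006 m and y of panel0 in the frame of bay0 between -0.008 and 0.008 m and z of panel0 in the frame of bay0 below 0.003 m and angle between panel0's own z axis and vertical below 0.05 rad) or (x of panel0 in the frame of bay1 between -0.006 and 0.006 m and y of panel0 in the frame of bay1 between -0.008 and 0.008 m and z of panel0 in the frame of bay1 below 0.003 m and angle between panel0's own z axis and vertical below 0.05 rad) or (x of panel0 in the frame of bay2 between -0.006 and 0.006 m and y of panel0 in the frame of bay2 between -0.008 and 0.008 m and z of panel0 in the frame of bay2 below 0.003 m and angle between panel0's own z axis and vertical below 0.05 rad)) and ((x of panel1 in the frame of bay0 between -0.006 and 0.006 m and y of panel1 in the frame of bay0 between -0.008 and 0.008 m and z of panel1 in the frame of bay0 below 0.003 m and angle between panel1's own z axis and vertical below 0.05 rad) or (x of panel1 in the frame of bay1 between -0.006 and 0.006 m and y of panel1 in the frame of bay1 between -0.008 and 0.008 m and z of panel1 in the frame of bay1 below 0.003 m and angle between panel1's own z axis and vertical below 0.05 rad) or (x of panel1 in the frame of bay2 between -0.006 and 0.006 m and y of panel1 in the frame of bay2 between -0.008 and 0.008 m and z of panel1 in the frame of bay2 below 0.003 m and angle between panel1's own z axis and vertical below 0.05 rad)) and ((x of panel2 in the frame of bay0 between -0.006 and 0.006 m and y of panel2 in the frame of bay0 between -0.008 and 0.008 m and z of panel2 in the frame of bay0 below 0.003 m and angle between panel2's own z axis and vertical below 0.05 rad) or (x of panel2 in the frame of bay1 between -0.006 and 0.006 m and y of panel2 in the frame of bay1 between -0.008 and 0.008 m and z of panel2 in the frame of bay1 below 0.003 m and angle between panel2's own z axis and vertical below 0.05 rad) or (x of panel2 in the frame of bay2 between -0.006 and 0.006 m and y of panel2 in the frame of bay2 between -0.008 and 0.008 m and z of panel2 in the frame of bay2 below 0.003 m and angle between panel2's own z axis and vertical below 0.05 rad)) and horizontal distance between each of cured0, cured1, cured2 and mat below 0.035 m and z of each of cured0, cured1, cured2 in the frame of mat below 0.007 m and angle between each of cured0, cured1, cured2's own z axis and vertical below 0.05 rad and linear speed of each of panel0, panel1, panel2, cured0, cured1, cured2 below 0.02 m/s); the robot touches nothing.
It fails at once if a bystander (cup, glue bottle, tin, blue pot, screwdriver, tape dispenser, moulding sample) is moved more than 5 cm, or an upright one knocked over (distance of any of cup, glue, tin, brushpot, screwdriver, tape, chevron from where it was at the start of the episode above 0.05 m or angle between any of cup, glue, tin, brushpot's own z axis and vertical above 0.6 rad).
Of panel0, panel1, panel2 only 2 to 3 are there at a start; the rules pass over those that are not, and their reading is None.
Of cured0, cured1, cured2 only 1 to 1 are there at a start; the rules pass over those that are not, and their reading is None.
At some moment in a run one of panel0, panel1, panel2 may be knocked a few centimetres aside while the robot is not near it.
Once in a run the grip may slacken for a moment while it holds something.
It also fails if it takes over 210 s, if anything falls off the work surface, if the arm or the gripper's body presses on something with over 40 N, if the wrist force passes 120 N, or if a joint passes its speed limit or range.

## Robot

A 6-joint arm with a two-finger parallel gripper is mounted at the origin on the work surface. World frame = base frame: x ahead of the robot, y to its left, z up, the work surface at z = 0. Lengths are in m, angles in rad, forces in N, time in s.
With the tool pointing down it reaches from about 0.4 to 0.825 m from the base axis. Payload 7 kg.
Tool frame: the origin (TCP) lies at the very end of the fingers, on their centre line; the grasp point (between the pads) lies 19 mm behind it; z points along the fingers, x is the direction in which the jaws open and shut, and the axes are right-handed (so a half turn about z gives the same grasp; the last joint's range is limited). The gripper opens to 88 mm and grips with 3 to 60 N. Pads are 19 mm wide; open, the fingers measure 130 mm over their backs; the gripper's body (78 mm by 193 mm) begins 47 mm behind the grasp point.
Start: joints at [-0.962, 0.359, 0.012, 0, -1.224, -0.288], TCP at [0.213, -0.641, 0.227] pointing down, gripper open.
Joint ranges: [-3.07, 3.07], [-1.43, 2.12], [-1.02, 1.25], [-3.03, 1.67], [-3.05, -0], [-3.03, 3.03]. Speed limits (rad/s): [2.39, 2.39, 3.01, 3.14, 3.14, 3.14].

## Interface

Orientations are given as [roll, pitch, yaw] about the fixed x, y, z axes, in that order (R = Rz(yaw) Ry(pitch) Rx(roll)).
In Python, from station import telemetry, grab_frame, arm, regions_of, pinpoint gives the robot as it stands. The module is installed in compiled form; this text tells all that it offers.
- The arm moves only by the shell command python3 -m inch 'ROWS' [FORCE]. ROWS is text: rows parted by semicolons, each of 7 numbers parted by spaces: the opening, from 0 (shut) to 1 (fully open), then the shift along the world's x, y, z in cm, then the turn, a rotation vector about the world's x, y, z in degrees. A call has 1 to 12 rows; each row is the pose to reach, as a shift and turn from the pose measured when the call began; what a row does not reach only later rows make up. A row lasts 1/8 s, in which the tool goes at most 62.5 mm and 10.7 degrees, less where a joint would pass 70% of its speed; a pose out of reach is approached as far as the arm can. A call with a gripper value outside its range is refused whole. The fingers move at their own pace and stop on an object; FORCE is the grip in N (left out, the last holds). Time passes only in rows, so rows that repeat a pose let the fingers close. It gives the time, the measured TCP pose, the force and the opening at its end, in the units of the state.
- telemetry.get_state(): the state, without advancing time (a new reading comes with each control period).
- grab_frame(name): name is "scene" or "top" or "wrist"; returns a dict with "pixels" (480x640x3 uint8, red, green, blue), "fx", "fy", "cx", "cy" (pixels), "R" (3x3) and "t" (3): a world point X has camera coordinates R X + t. Camera axes: x right, y down, z forward; pixel columns grow to the right and rows downward; lengths in m; the calibration is good to about 2 mm. A picture is of the moment at which its call begins. There is no depth.
- arm.job_done(): hands the job in, once; it reports no verdict.
Trained networks look in the newest picture that a camera, given by its name, has taken for a name from the list of things; names that differ only in an ending like _2 or _b are one class to them, and where a whole thing is asked for, a point or a joint stands for the part that bears it (a point fixed in the world has none). Each returns a list of dicts, best first, with "p" (0 to 1); they miss things now and then, are a little off and sometimes report something else, mostly with a low value. They report only what shows in the picture. A call takes as long as a camera call. They do not tell look-alikes from the thing itself.
- regions_of(camera, name): "pixels" (480x640 bool, what is visible of it) and "bbox" ([left, top, right, bottom] in pixels, round what is visible of it).
- pinpoint(camera, name): "location" ([column, row] in pixels: a listed point, or the origin of a listed thing).
The state is a dict: "t": time; "q": joint angles; "qd": joint speeds; "joint_efforts": joint torques, N m; "eef_pos": TCP position; "ee_rot": TCP orientation; "force": force on the tool from outside, world axes, zero at the start; "moment": the same for the moment, N m; "width": finger opening in m.
Only numpy, scipy, OpenCV 4.12 (cv2) and the standard library are available. Lean on these libraries where they do the work, as an engineer would, in place of code of your own. Each camera call takes 0.05 s, during which the arm holds its last target. There are 200 camera calls.

## Working session

There is one attempt and no reset: what is moved stays moved. The work goes in short steps, Python scripts to look and compute and a shell command to move; the robot and the scene stay as the last step left them, time stands still between calls to the robot, and variables do not carry over. Pictures are saved under pics/ and viewed, about 12 in all and at most 16, crops included, and the job is handed in when it is done.

```bash
mkdir -p pics; cat > h.py <<'E'
import numpy as np, cv2
from station import telemetry, grab_frame, arm, regions_of, pinpoint
def save(f,name,crop=None,scale=1):
    im=f["pixels"][:,:,::-1]
    if crop: l,t,r,b=crop; im=im[t:b,l:r]
    if scale!=1: im=cv2.resize(im,None,fx=scale,fy=scale,interpolation=cv2.INTER_CUBIC)
    cv2.imwrite("pics/"+name+".png",im)
def ray(f,px,z):
    d=f["R"].T@np.array([(px[0]-f["cx"])/f["fx"],(px[1]-f["cy"])/f["fy"],1]); c=-f["R"].T@f["t"]
    return c+d*(z-c[2])/d[2]
def proj(f,X):
    p=f["R"]@np.asarray(X)+f["t"]; return np.array([f["fx"]*p[0]/p[2]+f["cx"],f["fy"]*p[1]/p[2]+f["cy"]])
E
python3 - <<'E'
from h import *
np.set_printoptions(precision=4,suppress=True)
print(telemetry.get_state())
Z={"grip":.065,"pointer":.03,"index":.03,"bay0":.008,"bay1":.008,"bay2":.008,"panel0":0,"cured0":.008,"mat":0,"lip":.019,"far":.02,"jig":0,"cup":0,"glue":0,"tin":0,"brushpot":0,"screwdriver":0,"tape":0,"chevron":0}
for cam in("top","scene"):
    f=grab_frame(cam);save(f,cam+"0");print(cam,f["fx"],-f["R"].T@f["t"])
    for n,z in Z.items():
        print(n,[(np.round(d["p"],2),np.round(d["location"]),np.round(ray(f,d["location"],z)[:2],3)) for d in pinpoint(cam,n)[:6]])
E
```

```text
{'t': 0.0, 'q': array([-0.9619,  0.3594,  0.011 , -0.0003, -1.2241, -0.2881]), 'qd': array([ 0.0021,  0.0016, -0.0005,  0.0005, -0.0004, -0.0007]), 'joint_efforts': array([  0.0007, -58.2715,  29.3083,   6.9979,   0.007 ,  -0.0001]), 'eef_pos': array([ 0.2126, -0.6401,  0.2256]), 'ee_rot': array([-3.1414, -0.0017,  1.8914]), 'force': array([0.7653, 0.4683, 0.2365]), 'moment': array([0.0178, 0.0148, 0.0365]), 'width': 0.08766649234605005}
top 439.58949656607285 [0.4891 0.0117 0.9971]
grip [(np.float64(0.96), array([380., 208.]), array([ 0.6  , -0.141]))]
pointer [(np.float64(0.92), array([364., 203.]), array([ 0.615, -0.111]))]
index [(np.float64(0.62), array([182., 210.]), array([0.601, 0.289])), (np.float64(0.6), array([370., 205.]), array([ 0.611, -0.123]))]
bay0 [(np.float64(0.9), array([429., 249.]), array([ 0.515, -0.261])), (np.float64(0.85), array([384., 245.]), array([ 0.523, -0.158])), (np.float64(0.3), array([514., 253.]), array([ 0.504, -0.455]))]
bay1 [(np.float64(0.9), array([429., 249.]), array([ 0.515, -0.261])), (np.float64(0.85), array([384., 245.]), array([ 0.523, -
[... 3829 characters left out ...]
oat64(0.6), array([251., 252.]), array([ 0.517, -0.154]))]
cup [(np.float64(0.71), array([328., 346.]), array([0.771, 0.047])), (np.float64(0.6), array([243., 262.]), array([ 0.551, -0.169])), (np.float64(0.41), array([262., 275.]), array([ 0.591, -0.117]))]
glue []
tin [(np.float64(0.81), array([500., 283.]), array([0.582, 0.451])), (np.float64(0.53), array([248., 258.]), array([ 0.539, -0.159]))]
brushpot [(np.float64(0.87), array([250., 344.]), array([ 0.775, -0.12 ]))]
screwdriver [(np.float64(0.64), array([130., 244.]), array([ 0.511, -0.465])), (np.float64(0.42), array([498., 283.]), array([0.581, 0.446]))]
tape []
chevron [(np.float64(0.9), array([498., 252.]), array([0.482, 0.469]))]
```

```bash
python3 - <<'E'
import cv2
a=cv2.imread("pics/top0.png");cv2.imwrite("pics/top0c.png",cv2.resize(a[110:370,80:560],(800,433),interpolation=cv2.INTER_CUBIC))
E
```

```text
(no output)
```

View pics/top0c.png

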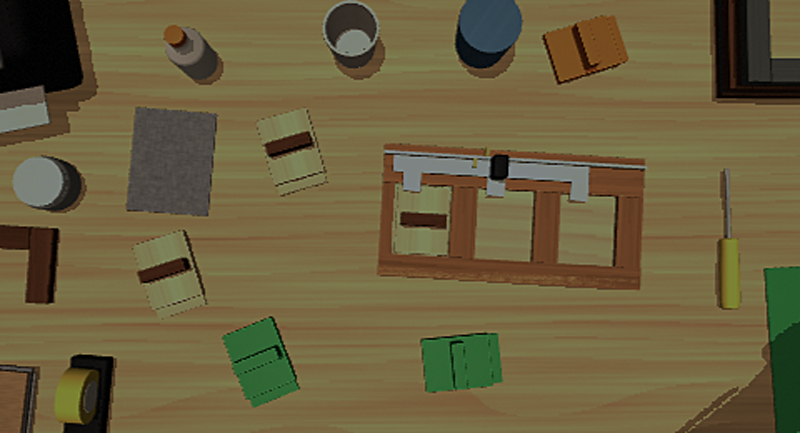

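View pics/scene0.png

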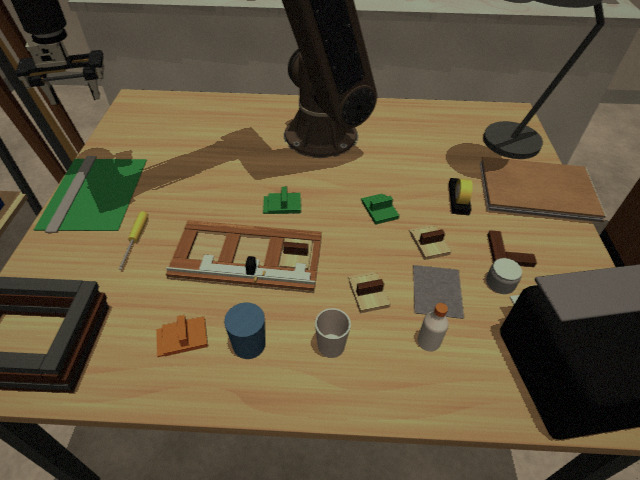

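The top view shows the cured panel in the +y bay (0.53, -0.04), with the tabs over the bays. Two new panels lie near (0.63, 0.13) and (0.465, 0.30), and the mat is at (0.61, 0.30). Two green look-alikes and one orange one are to be left alone. I'll move above the grip and look closely.

```bash
python3 -m inch '1 37 50 8 0 0 -21.5;1 37 50 8 0 0 -21.5;1 37 50 8 0 0 -21.5;1 37 50 8 0 0 -21.5;1 37 50 8 0 0 -21.5;1 37 50 8 0 0 -21.5;1 37 50 8 0 0 -21.5;1 37 50 8 0 0 -21.5;1 37 50 8 0 0 -21.5;1 37 50 8 0 0 -21.5;1 37 50 8 0 0 -21.5;1 37 50 8 0 0 -21.5' 20
python3 - <<'E'
from h import *
np.set_printoptions(precision=4,suppress=True)
s=telemetry.get_state();print(s["q"],s["eef_pos"],s["ee_rot"])
f=grab_frame("wrist");save(f,"w1");print(f["fx"],-f["R"].T@f["t"])
Z={"grip":.065,"pointer":.03,"index":.03,"bay0":.008,"cured0":.008,"lip":.019,"far":.02,"jig":0}
for n,z in Z.items():
    print(n,[(np.round(d["p"],2),np.round(d["location"]),np.round(ray(f,d["location"],z)[:2],4)) for d in pinpoint("wrist",n)[:6]])
E
```

```text
t: 3.5
eef_pos: [0.5829, -0.1401, 0.3063]
ee_rot: [-3.141, 0.0, 1.518]
force: [0.5, 0.2, 0.6]
width: 0.0879
[ 0.0898  0.195  -0.0328 -0.     -1.3436 -1.7138] [ 0.5829 -0.1401  0.3063] [-3.141   0.0001  1.5176]
369.0872413763669 [ 0.5078 -0.1348  0.4655]
grip [(np.float64(0.9), array([318., 216.]), array([ 0.5959, -0.1386])), (np.float64(0.72), array([396., 149.]), array([ 0.5279, -0.0528]))]
pointer [(np.float64(0.83), array([343., 222.]), array([ 0.6131, -0.1098]))]
index [(np.float64(0.63), array([331., 228.]), array([ 0.6191, -0.1239]))]
bay0 [(np.float64(0.63), array([213., 147.]), array([ 0.5171, -0.2612])), (np.float64(0.61), array([303., 145.]), array([ 0.5208, -0.1526]))]
cured0 [(np.float64(0.85), array([396., 149.]), array([ 0.5308, -0.042 ]))]
lip [(np.float64(0.63), array([304., 107.]), array([ 0.4778, -0.1492]))]
far [(np.float64(0.66), array([307., 187.]), array([ 0.5697, -0.1506]))]
jig [(np.float64(0.76), array([306., 148.]), array([ 0.524 , -0.1496]))]
```

View pics/w1.png

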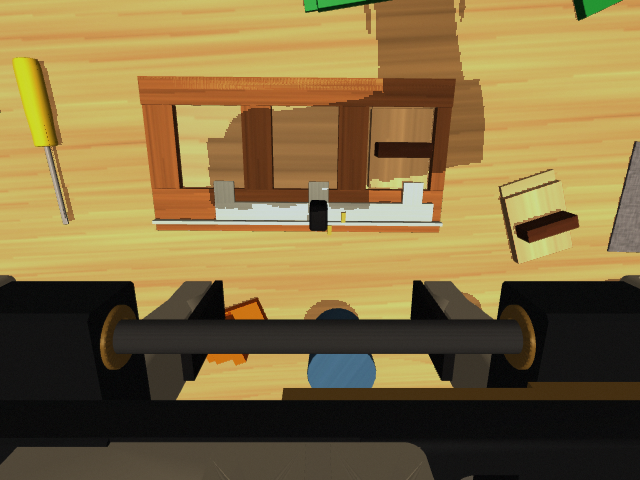

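```bash
cat > e1.py <<'E'
from h import *
np.set_printoptions(precision=4,suppress=True)
f=grab_frame("wrist")
for n,p,z in [("lipL",(175,105.5),.023),("lipR",(434,107.5),.023),("farL",(181,188),.02),("farR",(434,189),.02),("d2lo",(243,150),.02),("d2hi",(272,150),.02),("d1lo",(338,150),.02),("d1hi",(369,150),.02),("nearL",(138,77),.023),("nearR",(455,79),.023)]:
    print(n,ray(f,p,z))
# wood mask crop
save(f,"w2",(130,60,470,245),2.35)
E
python3 e1.py
```

```text
lipL [ 0.4686 -0.295   0.023 ]
lipR [ 0.4869 -0.0025  0.023 ]
farL [ 0.562 -0.304  0.02 ]
farR [0.5801 0.0014 0.02  ]
d2lo [ 0.5217 -0.2242  0.02  ]
d2hi [ 0.5235 -0.1902  0.02  ]
d1lo [ 0.5278 -0.1127  0.02  ]
d1hi [ 0.5298 -0.0764  0.02  ]
nearL [ 0.4368 -0.3311  0.023 ]
nearR [0.4582 0.0198 0.023 ]
```

View pics/w2.png

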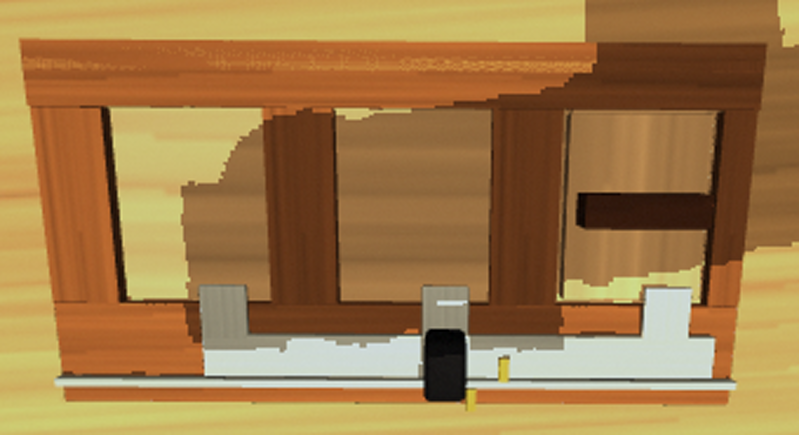

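```bash
cat >> h.py <<'E'
from scipy.spatial.transform import Rotation as Ro
J=np.array([0.5244,-0.1508]);YAW=-0.061
def jig(x,y,z): c,s=np.cos(YAW),np.sin(YAW); return np.array([J[0]+c*x-s*y,J[1]+s*x+c*y,z])
def Rt(ang,tilt=0):
    """tool down, jaw along angle `ang`; then tilt about horizontal axis so that the side at direction -ang goes low"""
    R=Ro.from_euler('xyz',[np.pi,0,ang])
    ax=np.array([-np.sin(ang),np.cos(ang),0])  # left of ang
    return Ro.from_rotvec(-tilt*ax)*R
def shift(p,R,label=""):
    s=telemetry.get_state();p0=s["eef_pos"];R0=Ro.from_euler('xyz',s["ee_rot"])
    print(label,"cm",np.round((np.asarray(p)-p0)*100,2),"deg",np.round(np.degrees((R*R0.inv()).as_rotvec()),1))
E
python3 -m inch '1 1.4 0.1 -14 0 0 -0.5;1 1.4 0.1 -14 0 0 -0.5;1 1.4 0.1 -14 0 0 -0.5;1 1.4 0.1 -20 0 0 -0.5;1 1.4 0.1 -26.4 0 0 -0.5;1 1.4 0.1 -26.4 0 0 -0.5;1 1.4 0.1 -26.4 0 0 -0.5;0 1.4 0.1 -26.4 0 0 -0.5;0 1.4 0.1 -26.4 0 0 -0.5;0 1.4 0.1 -26.4 0 0 -0.5;0 1.4 0.1 -26.4 0 0 -0.5;0 1.4 0.1 -26.4 0 0 -0.5' 20
```

```text
t: 5.5
eef_pos: [0.5966, -0.14, 0.0427]
ee_rot: [3.141, 0.0, 1.507]
force: [1.0, 0.5, -0.1]
width: 0.0433
```

```bash
python3 -m inch '0 0 0 0 0 0 0;0 0 0 0 0 0 0;0 0 0 0 0 0 0;0 0 0 0 0 0 0;0 0 0 0 0 0 0;0 0 0 0 0 0 0'; python3 -m inch '0 -0.1 -2 0 0 0 0;0 -0.25 -4 0 0 0 0;0 -0.37 -6 0 0 0 0;0 -0.43 -7 0 0 0 0;0 -0.45 -7.4 0 0 0 0;0 -0.45 -7.4 0 0 0 0'
```

```text
t: 6.25
eef_pos: [0.5965, -0.14, 0.0426]
ee_rot: [3.142, 0.0, 1.507]
force: [0.5, -0.8, -0.6]
width: 0.0199
t: 7.0
eef_pos: [0.5919, -0.2147, 0.0426]
ee_rot: [-3.142, 0.001, 1.507]
force: [-0.2, -2.1, -1.6]
width: 0.0197
```

```bash
python3 -m inch '0 -0.01 -0.2 0 0 0 0;0 -0.02 -0.4 0 0 0 0;0 -0.02 -0.4 0 0 0 0'; python3 -m inch '0 -0.01 -0.2 0 0 0 0;0 -0.02 -0.4 0 0 0 0;0 -0.02 -0.4 0 0 0 0'
```

```text
t: 7.38
eef_pos: [0.5918, -0.2166, 0.0426]
ee_rot: [-3.142, -0.001, 1.507]
force: [-1.0, 11.4, 2.9]
width: 0.0202
t: 7.75
eef_pos: [0.5918, -0.2166, 0.0426]
ee_rot: [-3.142, -0.005, 1.508]
force: [-1.6, 21.0, 4.7]
width: 0.0197
```

```bash
python3 - <<'E'
s=open('h.py').read()
s=s.replace("J=np.array([0.5244,-0.1508])","J=np.array([0.5244,-0.1520])")
i=s.index("def Rt");j=s.index("def shift")
s=s[:i]+'''def Rt(ang,tilt=0,h=YAW):
    """tool down, jaw along ang; tilt lifts the +heading side"""
    return Ro.from_rotvec(-tilt*np.array([-np.sin(h),np.cos(h),0]))*Ro.from_euler('xyz',[np.pi,0,ang])
'''+s[j:]+'''
def inbay(yb,tip,tilt,zt=0.017,dz=0.0,off=0.0):
    """TCP for a panel in the bay: tongue tip bottom at (tip, dz) above floor, tilt; tool at panel (off,zt)"""
    u=0.059+off; c,s=np.cos(tilt),np.sin(tilt)
    return jig(tip+c*u-s*zt,yb,0.008+dz+s*u+c*zt)
'''
open('h.py','w').write(s)
E
python3 -m inch '0.3 0 0 0 0 0 0;0.6 0 0 0 0 0 0;0.8 0 0 0 0 0 0;0.8 0 0 0 0 0 0;0.8 0 0 4 0 0 0;0.8 0 0 10 0 0 0;0.8 0 0 12 0 0 0'
python3 - <<'E'
from h import *
A=np.pi+YAW
p=inbay(.112,-.059,0)
shift(p+[0,0,.1],Rt(A),"above");shift(p,Rt(A),"down")
f=grab_frame("top")
for n in("grip","pointer","cured0"): print(n,[(np.round(d["p"],2),np.round(ray(f,d["location"],.065 if n=="grip" else .03 if n=="pointer" else .008)[:2],4)) for d in pinpoint("top",n)[:2]])
E
```

```text
t: 8.62
eef_pos: [0.5936, -0.2174, 0.1668]
ee_rot: [3.136, -0.004, 1.508]
force: [0.2, 0.2, -1.1]
width: 0.0694
above cm [-6.23 17.72 -4.18] deg [-0.4  0.1 90.1]
down cm [ -6.23  17.72 -14.18] deg [-0.4  0.1 90.1]
grip [(np.float64(0.77), array([ 0.5946, -0.2172]))]
pointer [(np.float64(0.54), array([ 0.5147, -0.2543]))]
cured0 []
```

```bash
python3 -m inch '0.6 -6.2 17.7 -2 0 0 90;0.6 -6.2 17.7 -2 0 0 90;0.6 -6.2 17.7 -2 0 0 90;0.6 -6.2 17.7 -2 0 0 90;0.6 -6.2 17.7 -2 0 0 90;0.6 -6.2 17.7 -2 0 0 90;0.6 -6.2 17.7 -2 0 0 90;0.6 -6.2 17.7 -2 0 0 90;0.6 -6.2 17.7 -2 0 0 90;0.6 -6.2 17.7 -2 0 0 90;0.6 -6.2 17.7 -2 0 0 90'
python3 - <<'E'
from h import *
A=np.pi+YAW
shift(inbay(.112,-.059,0),Rt(A),"down"); print(telemetry.get_state()["q"])
f=grab_frame("wrist");save(f,"w3")
for n,z in(("cured0",.008),("bay0",.008),("bay1",.008)): print(n,[(np.round(d["p"],2),np.round(d["location"]),np.round(ray(f,d["location"],z)[:2],4)) for d in pinpoint("wrist",n)[:3]])
print(jig(0,.112,0),jig(0,0,0))
for x in(-.008,.008):
  for y in(.082,.142): print(proj(f,jig(x,y,.05)))
E
```

```text
t: 10.2
eef_pos: [0.5291, -0.0399, 0.1417]
ee_rot: [-3.141, -0.007, 3.076]
force: [0.4, -0.3, -0.5]
width: 0.0527
down cm [  0.21  -0.03 -11.67] deg [-0.  -0.4  0.3]
[ 0.29295732  0.20026248 -0.41681724 -0.00266074 -0.96022075 -0.35680435]
cured0 [(np.float64(0.84), array([313., 225.]), array([ 0.5311, -0.0415]))]
bay0 [(np.float64(0.34), array([180.,  25.]), array([ 0.615 , -0.1929]))]
bay1 [(np.float64(0.34), array([180.,  25.]), array([ 0.615 , -0.1929]))]
[ 0.53122776 -0.04020831  0.        ] [ 0.5244 -0.152   0.    ]
[323.98696529 198.79138463]
[323.92168455 280.22007722]
[300.64787303 198.91240893]
[302.01741785 280.35912521]
```

View pics/w3.png

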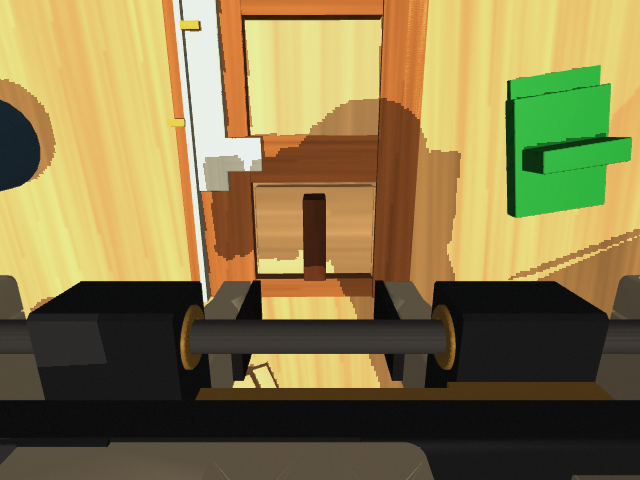

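Wrist view: the batten is at cols 303–326, rows 194–281, within 2 px of prediction. The tabs are clear of the bay. I'll descend and grip.

```bash
python3 -m inch '0.6 0.15 0 -6 0 -0.4 0.3;0.6 0.15 0 -10 0 -0.4 0.3;0.6 0.15 0 -11.6 0 -0.4 0.3;0.6 0.15 0 -11.6 0 -0.4 0.3;0 0.15 0 -11.6 0 -0.4 0.3;0 0.15 0 -11.6 0 -0.4 0.3;0 0.15 0 -11.6 0 -0.4 0.3;0 0.15 0 -11.6 0 -0.4 0.3;0 0.15 0 -11.6 0 -0.4 0.3;0 0.15 0 -11.6 0 -0.4 0.3;0 0.15 0 -11.6 0 -0.4 0.3;0 0.15 0 -11.6 0 -0.4 0.3' 35
python3 - <<'E'
from h import *
print(telemetry.get_state()["width"])
A=np.pi+YAW
for tip,t in((-.0585,.07),(-.058,.14),(-.0565,.21),(-.055,.28)): shift(inbay(.112,tip,t,zt=.018),Rt(A,t),t)
for d in(.01,.018): shift(inbay(.112,-.055,.28,zt=.018)+d*(np.cos(.28)*(jig(1,0,0)-jig(0,0,0))+[0,0,np.sin(.28)]),Rt(A,.28),d)
E
```

```text
t: 11.9
eef_pos: [0.5311, -0.0397, 0.0267]
ee_rot: [3.141, 0.002, 3.083]
force: [-2.1, 0.5, 6.4]
width: 0.0158
0.015787178044268206
0.07 cm [-0.08 -0.04  0.34] deg [-0.3 -3.9 -0.1]
0.14 cm [-0.2  -0.04  0.74] deg [-0.5 -7.9 -0.1]
0.21 cm [-0.24 -0.03  1.12] deg [ -0.7 -11.9  -0.1]
0.28 cm [-0.31 -0.03  1.49] deg [ -1.  -15.9  -0.1]
0.01 cm [ 0.64 -0.09  1.77] deg [ -1.  -15.9  -0.1]
0.018 cm [ 1.41 -0.13  1.99] deg [ -1.  -15.9  -0.1]
```

```bash
python3 -m inch '0 -0.05 0 0.4 -0.3 -3.9 0;0 -0.05 0 0.4 -0.3 -3.9 0;0 -0.15 0 0.8 -0.5 -7.9 0;0 -0.15 0 0.8 -0.5 -7.9 0;0 -0.2 0 1.2 -0.7 -11.9 0;0 -0.2 0 1.2 -0.7 -11.9 0;0 -0.28 0 1.58 -1 -15.9 0;0 -0.28 0 1.58 -1 -15.9 0;0 -0.28 0 1.58 -1 -15.9 0'; python3 -m inch '0 0.5 -0.03 0.18 0 0 0;0 1 -0.06 0.38 0 0 0;0 1.8 -0.1 0.6 0 0 0;0 1.8 -0.1 0.6 0 0 0'
```

```text
t: 13.02
eef_pos: [0.5286, -0.0411, 0.0425]
ee_rot: [-3.138, 0.279, 3.083]
force: [-0.0, -0.7, -0.4]
width: 0.0158
t: 13.52
eef_pos: [0.5483, -0.042, 0.0487]
ee_rot: [-3.138, 0.278, 3.083]
force: [-0.5, 0.0, -2.7]
width: 0.0157
```

```bash
python3 -m inch '0 0 0 5 0 0 0;0 0 0 11 0 0 0;0 0 0 16 1 15.9 0;0 0 0 16 1 15.9 0;0 0 0 16 1 15.9 0'
python3 - <<'E'
from h import *
f=grab_frame("top")
m=max(regions_of("top","mat"),key=lambda d:d["p"] if d["pixels"].sum()>500 else 0)
ys,xs=np.nonzero(m["pixels"]);print(m["p"],m["bbox"],len(xs))
(c,wh,a)=cv2.minAreaRect(np.float32([ray(f,(x,y),.003)[:2] for x,y in zip(xs,ys)]))
print("mat",c,wh,a)
h=a
print(telemetry.get_state()["q"])
# 90deg rotated: panel heading
for turn in(-90,90):
    h=YAW+np.radians(turn); 
    shift([c[0],c[1],.15],Rt(np.pi+h),turn)
for d in regions_of("top","panel0"):
    ys,xs=np.nonzero(d["pixels"]);im=f["pixels"][ys,xs].mean(0)
    r=cv2.minAreaRect(np.float32([ray(f,(x,y),.014)[:2] for x,y in zip(xs,ys)]))
    print(np.round(d["p"],2),im.round(),np.round(r[0],3),np.round(r[1],3),round(r[2],1))
E
```

```text
t: 14.15
eef_pos: [0.551, -0.0411, 0.2097]
ee_rot: [-3.141, 0.0, 3.082]
force: [0.3, 0.4, -2.3]
width: 0.0158
0.56 [157.7, 176.5, 210.7, 200.0] 794
mat (0.6586669087409973, 0.29452434182167053) (0.05217380076646805, 0.11419990658760071) 0.16340073943138123
[ 0.28141699  0.16754206 -0.29503808  0.00183133 -1.10961193 -0.34214795]
-90 cm [11.07 33.64 -5.74] deg [  0.   -0.1 -90.1]
90 cm [11.07 33.64 -5.74] deg [ 0.1  0.  89.9]
0.9 [ 63. 134.  70.] [ 0.341 -0.094] [0.071 0.103] 4.8
0.85 [150.  95.  41.] [ 0.766 -0.268] [0.072 0.099] 18.0
```

```bash
python3 -m inch '0 6.2 34 -2 0 0 90;0 6.2 34 -2 0 0 90;0 6.2 34 -2 0 0 90;0 6.2 34 -2 0 0 90;0 6.2 34 -2 0 0 90;0 6.2 34 -2 0 0 90;0 6.2 34 -2 0 0 90;0 6.2 34 -2 0 0 90;0 6.2 34 -2 0 0 90;0 6.2 34 -2 0 0 90;0 6.2 34 -2 0 0 90'
python3 - <<'E'
from h import *
s=telemetry.get_state();print(s["q"],s["eef_pos"],s["width"])
f=grab_frame("scene");save(f,"s4",(200,150,600,450),2)
f=grab_frame("top")
for d in pinpoint("top","panel0"):print(d["p"],d["location"],ray(f,d["location"],0))
E
```

```text
t: 15.68
eef_pos: [0.6086, 0.2976, 0.1868]
ee_rot: [-3.139, -0.002, -1.632]
force: [-0.4, -0.8, -1.6]
width: 0.0158
[ 0.7434468   0.38675185 -0.03928847  0.00291735 -1.14435117  0.76511749] [0.60858559 0.29764071 0.18684397] 0.01583525330379187
0.86 [355.0, 325.3] [ 3.42294515e-01 -9.20615329e-02  1.11022302e-16]
0.77 [233.7, 321.8] [3.51813975e-01 1.80591939e-01 1.11022302e-16]
0.76 [255.8, 199.5] [0.62748026 0.13218619 0.        ]
0.67 [428.9, 139.9] [ 0.76621353 -0.26541478  0.        ]
0.6 [184.0, 270.2] [4.67674171e-01 2.92347705e-01 1.11022302e-16]
```

View pics/s4.png

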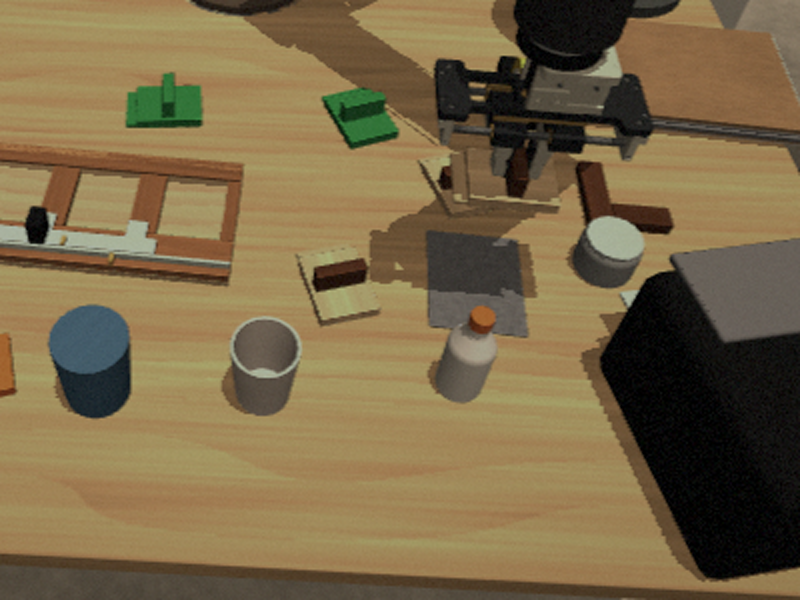

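```bash
python3 -m inch '0 0.5 0.2 -6 0 0 0;0 0.5 0.2 -12 0 0 0;0 0.5 0.2 -15 0 0 0;0 0.5 0.2 -16 0 0 0;0 0.5 0.2 -16.3 0 0 0;0 0.5 0.2 -16.4 0 0 0;0 0.5 0.2 -16.4 0 0 0'; python3 -m inch '0.2 0 0 0 0 0 0;0.5 0 0 0 0 0 0;0.6 0 0 0 0 0 0;0.6 0 0 0 0 0 0;0.6 0 0 4 0 0 0;0.6 0 0 10 0 0 0;0.6 0 0 16 0 0 0;0.6 0 -8 20 0 0 0;0.6 0 -8 22 0 0 0'
python3 - <<'E'
from h import *
f=grab_frame("wrist");save(f,"w5")
for n in("panel0","cured0","mat"):
  print(n,[(np.round(d["p"],2),np.round(d["location"]),np.round(ray(f,d["location"],0)[:2],4)) for d in pinpoint("wrist",n)[:4]])
E
```

```text
t: 16.7
eef_pos: [0.6147, 0.3004, 0.0246]
ee_rot: [-3.137, 0.0, -1.631]
force: [0.6, -0.2, -1.2]
width: 0.0155
t: 17.82
eef_pos: [0.6142, 0.2185, 0.246]
ee_rot: [-3.137, 0.001, -1.632]
force: [0.7, 1.1, 0.1]
width: 0.0528
panel0 [(np.float64(0.96), array([264., 326.]), array([0.4672, 0.2942])), (np.float64(0.86), array([393., 185.]), array([0.6297, 0.1361]))]
cured0 [(np.float64(0.5), array([546., 266.]), array([ 0.5245, -0.0422]))]
mat []
```

View pics/w5.png

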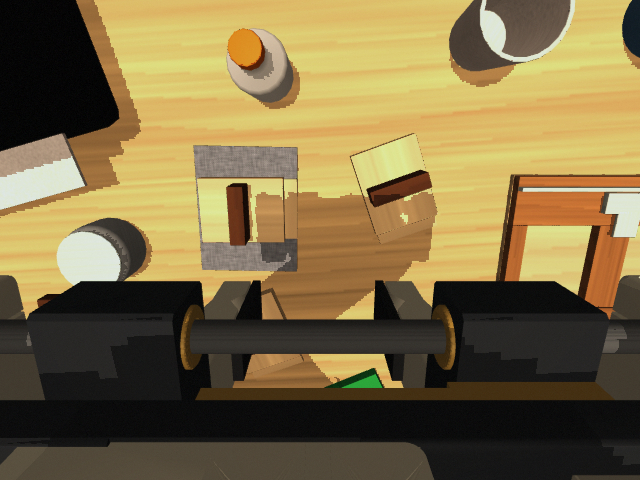

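Wrist view: the cured panel lies flat, centred on the mat (rows 178–242). Panel A has its far-edge corners at (350,156) and (415,133), and its tongue end at (381,242) and (437,217).

```bash
cat > pan.py <<'E'
from h import *
np.set_printoptions(precision=4,suppress=True)
def est(f,farL,farR,bL,bR):
    """farL,farR: board far edge top corners; bL,bR: centres of the batten's top ends"""
    a,b=ray(f,farL,.014)[:2],ray(f,farR,.014)[:2]; c,d=ray(f,bL,.042)[:2],ray(f,bR,.042)[:2]
    h1=np.arctan2(*((a-b)*[-1,1])); h2=np.arctan2(*((c-d)*[-1,1]))
    print("far len",np.linalg.norm(a-b),"bat len",np.linalg.norm(c-d),"headings",h1,h2,"ctr from edge",(a+b)/2-.045*np.array([np.cos(h1),np.sin(h1)]),"batten",(c+d)/2)
E
python3 - <<'E'
from pan import *
f=grab_frame("wrist")
est(f,(350,156),(415,133),(369,192),(430,175))
save(f,"w5c",(335,120,455,250),4.5)
print(telemetry.get_state()["q"])
E
```

```text
far len 0.06947095539967471 bat len 0.061057939793977015 headings 0.2743770506457189 0.2144367217685338 ctr from edge [0.6316 0.1392] batten [0.6378 0.1398]
[ 0.6438  0.3102 -0.0188  0.0021 -1.2386  0.8655]
```

View pics/w5c.png

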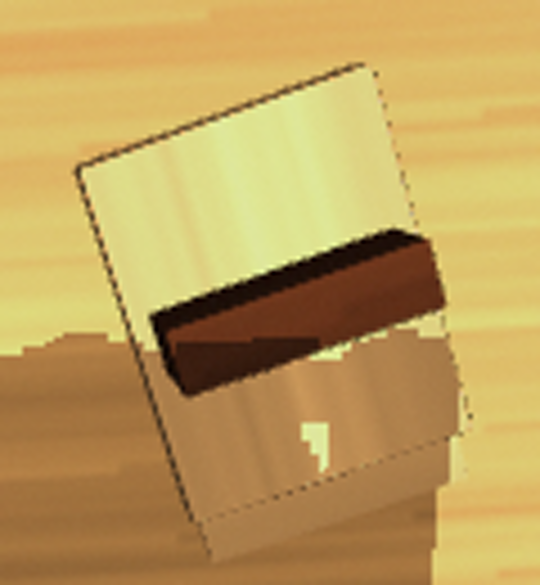

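```bash
python3 - <<'E'
from pan import *
f=grab_frame("wrist"); print(-f["R"].T@f["t"])
o=np.array([335,120])
P=lambda u,v,z: ray(f,o+np.array([u,v])/4.5,z)[:2]
fl,fr,nr,nl=P(77,168,.014),P(365,65,.014),P(470,430,.014),P(195,522,.014)
print("sizes",[np.linalg.norm(a-b) for a,b in((fl,fr),(nl,nr),(fl,nl),(fr,nr))])
print("centre",(fl+fr+nl+nr)/4)
for a,b in((fl,nl),(fr,nr)): d=a-b;print(np.arctan2(d[1],d[0]))
for a,b in((fl,fr),(nl,nr)): d=a-b;print(np.arctan2(-d[0],d[1]))
b=[P(*q,.042) for q in((168,330),(430,240),(445,303),(190,395))];print("batten",sum(b)/4,[np.linalg.norm(b[i]-b[i-1]) for i in range(4)])
for h in(.26,):
    c=(fl+fr+nl+nr)/4
    shift([c[0],c[1],.15],Rt(np.pi+h),"same");shift([c[0],c[1],.15],Rt(h),"flip")
E
```

```text
[0.6878 0.2171 0.4038]
sizes [np.float64(0.06831414970487011), np.float64(0.06874489905070373), np.float64(0.08968363612026319), np.float64(0.08971669004966815)]
centre [0.6298 0.1371]
0.2908289599031576
0.29562617339401837
0.2787399706817925
0.2783498847093685
batten [0.6301 0.1363] [np.float64(0.015416637506012153), np.float64(0.05896313667872037), np.float64(0.014260734698876343), np.float64(0.058267740727033994)]
same cm [ 1.55 -8.35 -9.36] deg [  0.1   0.1 -71.6]
flip cm [ 1.55 -8.35 -9.36] deg [ -0.1   0.1 108.4]
```

```bash
python3 -m inch '0.6 1.55 -8.2 -9 0 0 -70.2;0.6 1.55 -8.2 -9 0 0 -70.2;0.6 1.55 -8.2 -9 0 0 -70.2;0.6 1.55 -8.2 -9 0 0 -70.2;0.6 1.55 -8.2 -9 0 0 -70.2;0.6 1.55 -8.2 -9 0 0 -70.2;0.6 1.55 -8.2 -9 0 0 -70.2;0.6 1.55 -8.2 -9 0 0 -70.2;0.6 1.55 -8.2 -9 0 0 -70.2'
python3 - <<'E'
from pan import *
shift([.6300,.1368,.0175],Rt(np.pi+.285))
f=grab_frame("wrist")
print([(np.round(d["p"],2),np.round(ray(f,d["location"],0)[:2],4)) for d in pinpoint("wrist","panel0")[:4]])
E
```

```text
t: 19.25
eef_pos: [0.6295, 0.1388, 0.1528]
ee_rot: [-3.138, -0.001, -2.854]
force: [-0.3, 0.3, -0.4]
width: 0.0524
 cm [  0.05  -0.2  -13.53] deg [ 0.2 -0.  -0.2]
[(np.float64(0.56), array([0.6303, 0.1352]))]
```

```bash
python3 -m inch '0.6 0.05 -0.2 -6 0.2 0 0;0.6 0.05 -0.2 -11 0.2 0 0;0.6 0.05 -0.2 -13.5 0.2 0 0;0.6 0.05 -0.2 -13.6 0.2 0 0;0 0.05 -0.2 -13.6 0.2 0 0;0 0.05 -0.2 -13.6 0.2 0 0;0 0.05 -0.2 -13.6 0.2 0 0;0 0.05 -0.2 -13.6 0.2 0 0;0 0.05 -0.2 -13.6 0.2 0 0;0 0.05 -0.2 -13.6 0.2 0 0;0 0.05 -0.2 -13.6 0.2 0 0;0 0.05 -0.2 -13.6 0.2 0 0' 35; python3 -m inch '0 0 0 0 0 0 0;0 0 0 5 0 0 0;0 0 0 11 0 0 0;0 0 0 16 0 0 0;0 0 0 16 0 0 0'
python3 - <<'E'
from pan import *
A=np.pi+YAW
for yb in(0,.112,-.112):
  p=inbay(yb,-.055,.28); shift(p+[.0,0,.1],Rt(A,.28),yb)
E
```

```text
t: 20.85
eef_pos: [0.6303, 0.1368, 0.0175]
ee_rot: [3.141, 0.001, -2.855]
force: [-1.4, -0.1, 4.1]
width: 0.0159
t: 21.48
eef_pos: [0.6325, 0.1376, 0.1822]
ee_rot: [3.14, 0.008, -2.854]
force: [-0.4, -0.8, -2.9]
width: 0.0159
0 cm [-11.11 -28.95  -4.15] deg [  1.7 -15.5 -19.9]
0.112 cm [-10.42 -17.77  -4.15] deg [  1.7 -15.5 -19.9]
-0.112 cm [-11.79 -40.13  -4.15] deg [  1.7 -15.5 -19.9]
```

```bash
python3 -m inch '0 -8.7 -17.8 2 1.7 -15.5 -19.9;0 -8.7 -17.8 2 1.7 -15.5 -19.9;0 -8.7 -17.8 2 1.7 -15.5 -19.9;0 -8.7 -17.8 2 1.7 -15.5 -19.9;0 -8.7 -17.8 -4 1.7 -15.5 -19.9;0 -8.7 -17.8 -8 1.7 -15.5 -19.9;0 -8.7 -17.8 -8 1.7 -15.5 -19.9;0 -8.7 -17.8 -8 1.7 -15.5 -19.9'
python3 - <<'E'
from pan import *
A=np.pi+YAW
f=grab_frame("scene");save(f,"s6",(220,180,380,300),5)
f=grab_frame("wrist");save(f,"w6")
shift(inbay(.112,-.038,.28,.0175,.007),Rt(A,.28),"out")
shift(inbay(.112,-.055,.28,.0175,.0015),Rt(A,.28),"in")
print(telemetry.get_state()["width"])
E
```

```text
t: 22.48
eef_pos: [0.5464, -0.04, 0.103]
ee_rot: [-3.142, 0.28, 3.081]
force: [-0.3, 0.8, -0.3]
width: 0.0162
out cm [-0.19 -0.13 -5.58] deg [-0.1  0.1  0. ]
in cm [-1.88 -0.03 -6.13] deg [-0.1  0.1  0. ]
0.015557410043173991
```

View pics/s6.png

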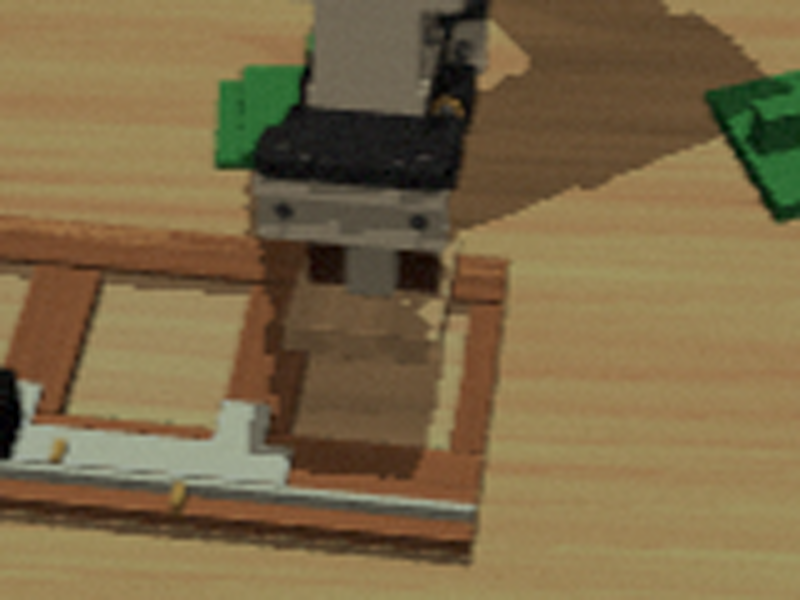

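The panel is held tilted, over bay 0, with its batten centred between the fingers. I'll lower it and slide it in.

```bash
python3 -m inch '0 -0.2 -0.05 -3 0 0 0;0 -0.2 -0.05 -5.0 0 0 0;0 -0.2 -0.05 -5.5 0 0 0;0 -0.2 -0.05 -5.5 0 0 0;0 -0.9 -0.03 -5.8 0 0 0;0 -1.5 0 -6.0 0 0 0;0 -1.85 0 -6.1 0 0 0;0 -1.85 0 -6.1 0 0 0;0 -1.85 0 -6.1 0 0 0'
cat > low.py <<'E'
from pan import *
import sys
yb=float(sys.argv[1]); A=np.pi+YAW
for tip,t in((-.0550,.28),(-.0565,.21),(-.058,.14),(-.0587,.07),(-.059,0)): shift(inbay(yb,tip,t,.0175,0),Rt(A,t),t)
E
python3 low.py .112
```

```text
t: 23.7
eef_pos: [0.5295, -0.0395, 0.0439]
ee_rot: [3.14, 0.284, 3.08]
force: [0.0, -0.2, -1.7]
width: 0.0158
0.28 cm [-0.14 -0.05 -0.28] deg [-0.1  0.2  0. ]
0.21 cm [-0.07 -0.05 -0.65] deg [0.2 4.2 0. ]
0.14 cm [-0.03 -0.06 -1.04] deg [0.4 8.2 0. ]
0.07 cm [ 0.07 -0.06 -1.44] deg [ 0.7 12.2  0. ]
0 cm [ 0.18 -0.07 -1.84] deg [ 0.9 16.2  0. ]
```

```bash
python3 -m inch '0 -0.12 -0.03 -0.2 0 0 0;0 -0.12 -0.03 -0.2 0 0 0;0 -0.07 -0.03 -0.6 0 4.2 0;0 -0.07 -0.03 -0.6 0 4.2 0;0 -0.02 -0.03 -1.0 0.4 8.2 0;0 -0.02 -0.03 -1.0 0.4 8.2 0;0 0.07 -0.03 -1.4 0.7 12.2 0;0 0.07 -0.03 -1.4 0.7 12.2 0;0 0.15 -0.03 -1.8 0.9 16.2 0;0 0.15 -0.03 -1.8 0.9 16.2 0;0 0.15 -0.03 -1.8 0.9 16.2 0'
```

```text
t: 25.08
eef_pos: [0.5307, -0.0402, 0.026]
ee_rot: [-3.141, 0.003, 3.08]
force: [-0.1, 0.6, -0.1]
width: 0.0156
```

```bash
python3 -m inch '0 0 0 -0.1 0 0 0;0 0 0 -0.1 0 0 0;0.2 0 0 -0.05 0 0 0;0.4 0 0 0 0 0 0;0.4 0 0 0 0 0 0;0.5 0 0 4 0 0 0;0.6 0 0 10 0 0 0;0.6 0 0 18 0 0 0;0.6 0 0 22 0 0 0;0.6 0 0 22 0 0 0'
python3 - <<'E'
from pan import *
f=grab_frame("wrist");save(f,"w7")
print([(np.round(d["p"],2),np.round(d["location"]),np.round(ray(f,d["location"],0.008)[:2],4)) for d in pinpoint("wrist","panel0")[:4]],jig(0,.112,0))
print("batten expected",[np.round(proj(f,jig(x,y,.05))) for x in(-.008,.008) for y in(.082,.142)])
print("board expected",[np.round(proj(f,jig(x,y,.022))) for x in(-.045,.045) for y in(.077,.147)])
f=grab_frame("scene")
for d in pinpoint("scene","panel0"):print(d["p"],d["location"],ray(f,d["location"],0))
E
```

```text
t: 26.32
eef_pos: [0.5332, -0.0401, 0.2512]
ee_rot: [3.14, 0.012, 3.08]
force: [-0.2, 0.1, 0.1]
width: 0.0523
[(np.float64(0.76), array([322., 202.]), array([ 0.5307, -0.0397])), (np.float64(0.58), array([500., 151.]), array([ 0.34 , -0.083]))] [ 0.5312 -0.0402  0.    ]
batten expected [array([330., 179.]), array([329., 239.]), array([313., 179.]), array([313., 239.])]
board expected [array([365., 171.]), array([362., 236.]), array([278., 171.]), array([280., 236.])]
0.9 [185.3, 333.8] [ 0.7585 -0.2626  0.    ]
0.81 [429.7, 243.7] [0.4641 0.2991 0.    ]
0.75 [283.9, 206.2] [ 0.3473 -0.0875  0.    ]
0.73 [293.8, 259.8] [ 0.5379 -0.0451 -0.    ]
0.59 [381.4, 208.4] [ 0.3399  0.1819 -0.    ]
```

View pics/w7.png

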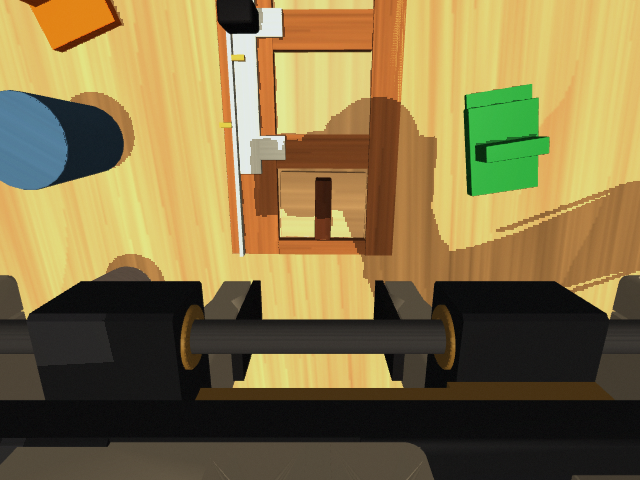

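Bay 0 is loaded: the batten is where predicted, the board sits inside the bay and the tongue is hidden by the lip. Next is the second panel.

```bash
python3 -m inch '0.6 -6 32 2 0 0 19;0.6 -6 32 2 0 0 19;0.6 -6 32 2 0 0 19;0.6 -6 32 2 0 0 19;0.6 -6 32 2 0 0 19;0.6 -6 32 2 0 0 19;0.6 -6 32 2 0 0 19;0.6 -6 32 2 0 0 19;0.6 -6 32 2 0 0 19'
python3 - <<'E'
from pan import *
f=grab_frame("wrist")
for d in pinpoint("wrist","panel0")[:4]: print(np.round(d["p"],2),np.round(d["location"]),np.round(ray(f,d["location"],0)[:2],4))
c=proj(f,[.466,.297,.014]).astype(int);l=max(0,c[0]-70);t=max(0,c[1]-70);print(c,l,t)
save(f,"w8",(l,t,min(640,l+140),min(480,t+130)),4.5)
E
```

```text
t: 27.65
eef_pos: [0.4702, 0.2784, 0.2645]
ee_rot: [-3.141, 0.0, -2.874]
force: [0.8, -0.1, 0.4]
width: 0.0525
0.69 [320. 217.] [0.4612 0.2978]
[316 217] 246 147
```

View pics/w8.png

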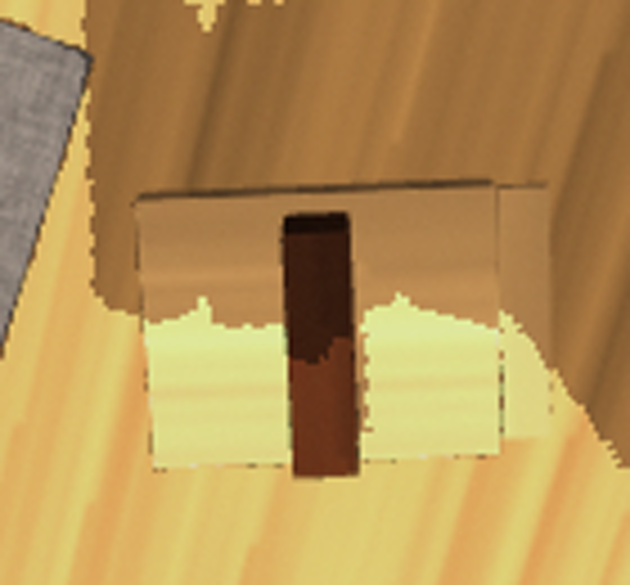

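```bash
python3 - <<'E'
from pan import *
f=grab_frame("wrist"); o=np.array([246,147])
P=lambda u,v,z: ray(f,o+np.array([u,v])/4.5,z)[:2]
fr,fl,nr,nl=P(140,196,.014),P(153,469,.014),P(494,182,.014),P(499,455,.014)
print("sizes",[np.linalg.norm(a-b) for a,b in((fl,fr),(nl,nr),(fl,nl),(fr,nr))])
c=(fl+fr+nl+nr)/4;print("centre",c)
H=[]
for a,b in((fl,nl),(fr,nr)): d=a-b;H.append(np.arctan2(d[1],d[0]))
for a,b in((fl,fr),(nl,nr)): d=a-b;H.append(np.arctan2(-d[0],d[1]))
b=[P(*q,.042) for q in((285,232),(350,230),(358,475),(293,477))];bc=sum(b)/4;print(H,"batten",bc,[np.linalg.norm(b[i]-b[i-1]) for i in range(4)])
h=np.mean(H);shift([*(c+bc)/2,.0175],Rt(np.pi+h))
E
```

```text
sizes [np.float64(0.07094116233969067), np.float64(0.07065740891787602), np.float64(0.08965717208164599), np.float64(0.08756358759930011)]
centre [0.4645 0.2995]
[np.float64(0.31103551505576477), np.float64(0.3080474253093648), np.float64(0.28571788104291534), np.float64(0.31525454555887805)] batten [0.4644 0.2996] [np.float64(0.05976556752057266), np.float64(0.015080745901698769), np.float64(0.05974292590244506), np.float64(0.015725506408919974)]
 cm [ -0.57   2.07 -24.73] deg [0.  0.1 2.1]
```

```bash
python3 -m inch '0.6 -0.57 2.07 -6 0 0 2.2;0.6 -0.57 2.07 -12 0 0 2.2;0.6 -0.57 2.07 -18 0 0 2.2;0.6 -0.57 2.07 -22 0 0 2.2;0.6 -0.57 2.07 -24.7 0 0 2.2;0.6 -0.57 2.07 -24.7 0 0 2.2;0.6 -0.57 2.07 -24.7 0 0 2.2'; python3 -m inch '0 0 0 0 0 0 0;0 0 0 0 0 0 0;0 0 0 0 0 0 0;0 0 0 0 0 0 0;0 0 0 0 0 0 0;0 0 0 0 0 0 0;0 0 0 0 0 0 0;0 0 0 5 0 0 0;0 0 0 11 0 0 0;0 0 0 16 0 0 0;0 0 0 16 0 0 0' 35
python3 - <<'E'
from pan import *
A=np.pi+YAW
shift(inbay(0,-.038,.28,.0175,.06),Rt(A,.28))
E
```

```text
t: 28.68
eef_pos: [0.4647, 0.2995, 0.018]
ee_rot: [-3.141, 0.001, -2.835]
force: [0.2, -0.3, 0.1]
width: 0.0523
t: 30.05
eef_pos: [0.4664, 0.3012, 0.1823]
ee_rot: [3.138, 0.008, -2.835]
force: [-0.2, -0.2, -2.0]
width: 0.0159
 cm [  7.19 -45.4   -8.11] deg [  1.7 -15.6 -21. ]
```

```bash
python3 -m inch '0 7.2 -45.4 1 1.7 -15.6 -21;0 7.2 -45.4 1 1.7 -15.6 -21;0 7.2 -45.4 1 1.7 -15.6 -21;0 7.2 -45.4 1 1.7 -15.6 -21;0 7.2 -45.4 1 1.7 -15.6 -21;0 7.2 -45.4 1 1.7 -15.6 -21;0 7.2 -45.4 1 1.7 -15.6 -21;0 7.2 -45.4 1 1.7 -15.6 -21;0 7.2 -45.4 -5 1.7 -15.6 -21;0 7.2 -45.4 -8 1.7 -15.6 -21;0 7.2 -45.4 -8 1.7 -15.6 -21;0 7.2 -45.4 -8 1.7 -15.6 -21'
python3 - <<'E'
from pan import *
A=np.pi+YAW
f=grab_frame("scene");save(f,"s9",(200,180,360,300),5)
shift(inbay(0,-.038,.28,.0175,.007),Rt(A,.28),"out")
shift(inbay(0,-.055,.28,.0175,.0015),Rt(A,.28),"in")
print(telemetry.get_state()["width"])
E
```

```text
t: 31.55
eef_pos: [0.5389, -0.1527, 0.103]
ee_rot: [-3.141, 0.281, 3.081]
force: [-0.1, -0.2, -1.1]
width: 0.0158
out cm [-0.12 -0.02 -5.55] deg [0.  0.1 0. ]
in cm [-1.81  0.08 -6.1 ] deg [0.  0.1 0. ]
0.015776569638864233
```

View pics/s9.png

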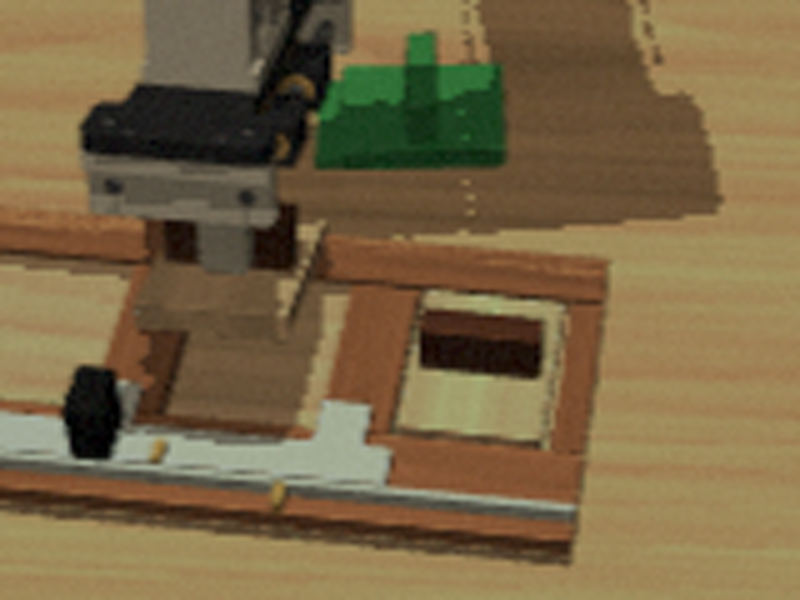

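The second panel is held squarely over the middle bay, and bay 0's panel lies flat. I'll insert it.

```bash
python3 -m inch '0 -0.15 0 -3 0 0 0;0 -0.15 0 -5.0 0 0 0;0 -0.15 0 -5.5 0 0 0;0 -0.15 0 -5.5 0 0 0;0 -0.9 0.05 -5.8 0 0 0;0 -1.5 0.08 -6.0 0 0 0;0 -1.85 0.08 -6.1 0 0 0;0 -1.85 0.08 -6.1 0 0 0;0 -1.85 0.08 -6.1 0 0 0'; python3 low.py 0
```

```text
t: 32.72
eef_pos: [0.5212, -0.1518, 0.0428]
ee_rot: [-3.141, 0.283, 3.081]
force: [-0.3, -0.2, -1.6]
width: 0.0156
0.28 cm [ 0.01 -0.   -0.17] deg [ 0.   0.1 -0. ]
0.21 cm [ 0.08 -0.01 -0.54] deg [ 0.3  4.1 -0. ]
0.14 cm [ 0.12 -0.01 -0.92] deg [ 0.5  8.1 -0. ]
0.07 cm [ 0.21 -0.01 -1.32] deg [ 0.8 12.2 -0. ]
0 cm [ 0.32 -0.02 -1.73] deg [ 1.  16.2 -0. ]
```

```bash
python3 -m inch '0 0 0 -0.1 0 0 0;0 0 0 -0.1 0 0 0;0 0.06 0 -0.5 0.3 4.1 0;0 0.06 0 -0.5 0.3 4.1 0;0 0.1 0 -0.9 0.5 8.1 0;0 0.1 0 -0.9 0.5 8.1 0;0 0.2 0 -1.3 0.8 12.2 0;0 0.2 0 -1.3 0.8 12.2 0;0 0.28 0 -1.7 1 16.2 0;0 0.28 0 -1.7 1 16.2 0;0 0.28 0 -1.75 1 16.2 0'
```

```text
t: 34.1
eef_pos: [0.5238, -0.1522, 0.0259]
ee_rot: [-3.141, 0.002, 3.08]
force: [-1.6, 1.2, 11.6]
width: 0.0158
```

```bash
python3 -m inch '0 0 0 0.03 0 0 0;0.2 0 0 0.03 0 0 0;0.4 0 0 0.05 0 0 0;0.4 0 0 0.05 0 0 0;0.5 0 0 4 0 0 0;0.6 0 0 10 0 0 0;0.6 0 0 18 0 0 0;0.6 0 0 23 0 0 0;0.6 0 0 23 0 0 0'
python3 - <<'E'
from pan import *
f=grab_frame("wrist");save(f,"w10")
print([(np.round(d["p"],2),np.round(d["location"]),np.round(ray(f,d["location"],0.008)[:2],4)) for d in pinpoint("wrist","panel0")[:4]],jig(0,.112,0),jig(0,0,0))
for y in(0,.112): print("board expected",[np.round(proj(f,jig(x,y+s,.022))) for x in(-.045,.045) for s in(-.035,.035)])
print("batten",[np.round(proj(f,jig(x,s,.05))) for x in(-.008,.008) for s in(-.03,.03)])
f=grab_frame("top")
for n in("panel0","cured0"):
  for d in pinpoint("top",n)[:6]: print(n,np.round(d["p"],2),np.round(ray(f,d["location"],0.005)[:2],4))
shift(jig(.073,-.06,.042),Rt(np.pi/2+YAW),"grip"); shift(jig(.073,-.06,.042),Rt(-np.pi/2+YAW),"gripB")
print(telemetry.get_state()["q"])
E
```

```text
t: 35.22
eef_pos: [0.5261, -0.1525, 0.2613]
ee_rot: [-3.141, 0.011, 3.081]
force: [-0.0, -0.9, -1.1]
width: 0.0524
[(np.float64(0.82), array([321., 292.]), array([ 0.5307, -0.0408])), (np.float64(0.8), array([327., 199.]), array([ 0.518 , -0.1549])), (np.float64(0.79), array([ 93., 116.]), array([ 0.762 , -0.2589])), (np.float64(0.66), array([479., 247.]), array([ 0.3445, -0.0884]))] [ 0.5312 -0.0402  0.    ] [ 0.5244 -0.152   0.    ]
board expected [array([363., 171.]), array([361., 235.]), array([279., 171.]), array([281., 235.])]
board expected [array([360., 270.]), array([358., 325.]), array([282., 270.]), array([283., 324.])]
batten [array([329., 179.]), array([329., 237.]), array([313., 179.]), array([313., 237.])]
panel0 0.73 [ 0.3426 -0.0866]
panel0 0.7 [ 0.7653 -0.2601]
panel0 0.43 [ 0.7745 -0.1238]
cured0 0.66 [0.6175 0.2951]
grip cm [  7.07  -6.42 -21.21] deg [ -0.   -0.1 -90. ]
gripB cm [  7.07  -6.42 -21.21] deg [ 0.1 -0.  90. ]
[ 0.0775  0.127  -0.2337  0.0009 -1.2114 -0.1392]
```

View pics/w10.png

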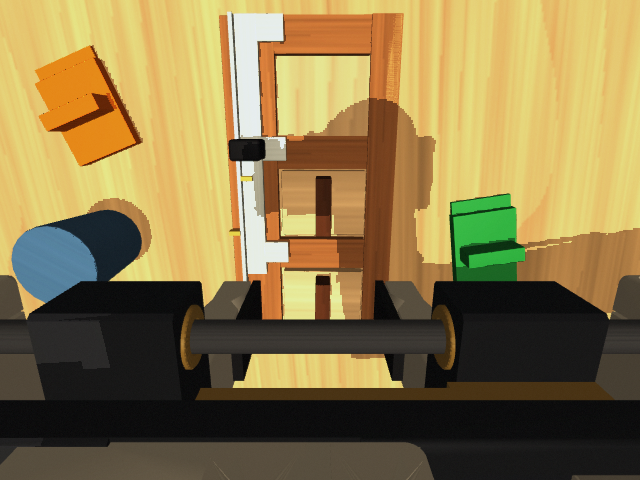

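Both panels sit square in bays 0 and 1 (battens at cols 316–330), the tongues are under the lip and the bar is open. Only two new panels exist. Next I'll close the bar.

```bash
python3 -m inch '1 6.8 -6.4 -8 0 -0.1 -90;1 6.8 -6.4 -8 0 -0.1 -90;1 6.8 -6.4 -8 0 -0.1 -90;1 6.8 -6.4 -8 0 -0.1 -90;1 6.8 -6.4 -8 0 -0.1 -90;1 6.8 -6.4 -8 0 -0.1 -90;1 6.8 -6.4 -8 0 -0.1 -90;1 6.8 -6.4 -8 0 -0.1 -90;1 6.8 -6.4 -8 0 -0.1 -90;1 6.8 -6.4 -14 0 -0.1 -90;1 6.8 -6.4 -19 0 -0.1 -90;1 6.8 -6.4 -21.2 0 -0.1 -90'; python3 -m inch '1 0 0 0 0 0 0;0 0 0 0 0 0 0;0 0 0 0 0 0 0;0 0 0 0 0 0 0;0 0 0 0 0 0 0;0 0 0 0 0 0 0;0 0 0 0 0 0 0;0 0 0 0 0 0 0;0 0 0 0 0 0 0;0 0 0 0 0 0 0;0 0 0 0 0 0 0;0 0 0 0 0 0 0' 20
```

```text
t: 36.98
eef_pos: [0.5876, -0.2158, 0.037]
ee_rot: [-3.134, -0.0, 1.509]
force: [-0.6, 0.6, 1.1]
width: 0.0874
t: 38.48
eef_pos: [0.5876, -0.2158, 0.037]
ee_rot: [-3.134, -0.0, 1.509]
force: [0.2, -0.7, -1.1]
width: 0.0198
```

```bash
python3 -m inch '0 0.12 2 0 0 0 0;0 0.24 4 0 0 0 0;0 0.32 5.3 0 0 0 0;0 0.36 5.97 0 0 0 0;0 0.36 5.97 0 0 0 0;0 0.36 5.97 0 0 0 0;0 0.36 5.97 0 0 0 0'
python3 - <<'E'
from pan import *
f=grab_frame("wrist");save(f,"w11")
f=grab_frame("scene");save(f,"s11",(150,190,350,310),4)
E
```

```text
t: 39.35
eef_pos: [0.5912, -0.1562, 0.0369]
ee_rot: [-3.134, -0.001, 1.508]
force: [0.1, 2.6, 0.5]
width: 0.0201
```

View pics/s11.png

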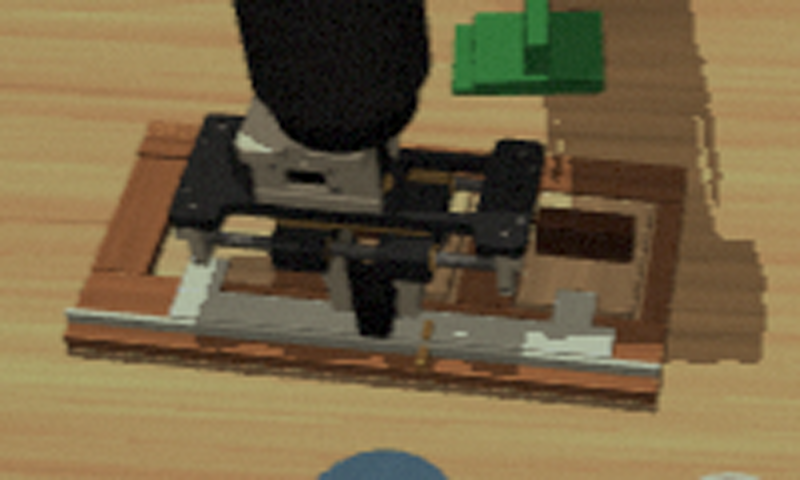

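The pointer and index rib line up at crop (427, 328–355). I'll release and retreat.

```bash
python3 -m inch '0.3 0 0 0 0 0 0;0.6 0 0 0 0 0 0;0.8 0 0 0 0 0 0;0.8 0 0 0 0 0 0;0.8 0 0 4 0 0 0;0.8 0 0 10 0 0 0;0.8 -2 0 16 0 0 0;0.8 -5 0 22 0 0 0;0.8 -8 0 26 0 0 0;0.8 -8 0 26 0 0 0;0.8 -8 0 26 0 0 0'
python3 - <<'E'
from pan import *
f=grab_frame("wrist");save(f,"w12")
for n,z in(("pointer",.03),("index",.03),("grip",.065)):
  print(n,[(np.round(d["p"],2),np.round(d["location"]),np.round(ray(f,d["location"],z)[:2],4)) for d in pinpoint("wrist",n)[:2]])
print(jig(.073,0,0),jig(.085,.03,0))
f=grab_frame("scene");save(f,"s12")
E
```

```text
t: 40.83
eef_pos: [0.511, -0.1561, 0.297]
ee_rot: [-3.135, -0.001, 1.508]
force: [0.6, 0.2, -0.2]
width: 0.0703
pointer [(np.float64(0.69), array([346., 279.]), array([ 0.6099, -0.1251])), (np.float64(0.21), array([231., 208.]), array([ 0.5117, -0.2566]))]
index [(np.float64(0.61), array([344., 285.]), array([ 0.6177, -0.1283]))]
grip [(np.float64(0.73), array([322., 284.]), array([ 0.5993, -0.1545]))]
[ 0.5973 -0.1565  0.    ] [ 0.6111 -0.1272  0.    ]
```

View pics/w12.png

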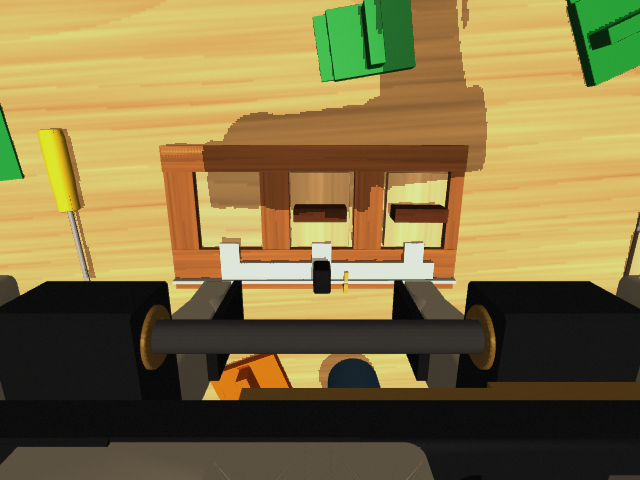

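View pics/s12.png

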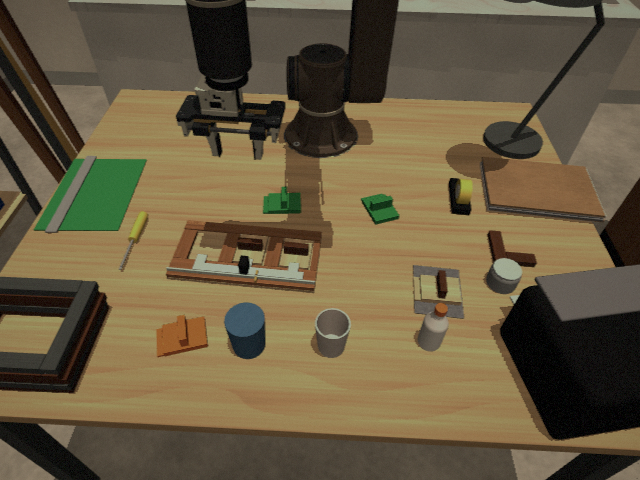

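The pointer (346,279) and index (344,285) are level, and the tabs are over the bays' middles. Both panels are seated, the cured panel is on the mat at (438,288), and the bystanders look untouched. I'll hand in.

```bash
python3 -c "from station import arm; print(arm.job_done())"
```

```text
the job is handed in; nothing more can be done
None
```

I handed the job in at about 41 s of robot time; no verdict is reported.

- **Bar open:** I slid it to the -y stop and felt the contact there (about 20 N).
- **Cured panel:** I tilted it out of bay 0 and laid it flat near the middle of the mat. The last top view put it at (0.618, 0.295) against a mat centre of about (0.613, 0.299).
- **New panels:** There were only two, and they went into bay 0 and the middle bay, tongues under the lip. In the last wrist view both battens and boards were where a seated panel should be. The tool heights at release (26.0 and 25.9 mm) also fit panels down on the floor.
- **Bar locked:** I slid it 60 mm back. The brass pointer and index rib look level in the last wrist and scene views, and the tabs are over the bays' middles.
- **Other things:** In the last scene view the bystanders and the green and orange look-alikes look as they did at the start.

**Checks that disagreed:**
- One network reading put the middle-bay panel about 6 mm nearer the robot than expected. The picture and the tool pose at release did not support it.
- The network's pointer and index points differ by about 3 mm in world y. Along the jig's y that is about 2.7 mm, within the 4 mm tolerance.

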